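# Hold the valve open on the cam-lever fixture

## Robot

A 7-joint arm with a two-finger parallel gripper is mounted at the origin on the work surface. World frame = base frame: x ahead of the robot, y to its left, z up, the work surface at z = 0. Lengths are in m, angles in rad, forces in N, time in s.
With the tool pointing down it reaches from about 0.4 to 0.85 m from the base axis. Payload 10.4 kg.
Tool frame: the origin (TCP) lies between the finger pads; the fingertips stand 25 mm ahead of it and the grasp point (between the pads) lies 6 mm ahead of it; x points along the fingers, y is the direction in which the jaws open and shut, and the axes are right-handed (so a half turn about x gives the same grasp; the last joint's range is limited). The gripper opens to 87 mm and grips with 3 to 60 N. Pads are 19 mm wide; open, the fingers measure 117 mm over their backs; the gripper's body (75 mm by 190 mm) begins 51 mm behind the grasp point.
Start: joints at [-1.312, 0.332, -0.065, 1.46, 0.022, 1.35, -0.088], TCP at [0.174, 0.6, 0.226] pointing down, gripper open.
Joint ranges: [-2.6, 2.6], [-0.5, 2.12], [-1.47, 1.34], [0.16, 2.42], [-1.27, 4.41], [0.06, 2.06], [-2.6, 2.6]. Speed limits (rad/s): [2.22, 2.22, 2.79, 2.79, 3.14, 3.14, 3.14].

## Interface

Orientations are given as a unit quaternion [x, y, z, w].
In Python, from bench import r gives the robot as it stands.
- The arm moves only by the shell command python3 -m pendant 'ROWS' [FORCE]. ROWS is JSON, a list of rows, each an object with "translation": the shift along the world's x, y, z in cm, a list of three; "angular": the turn, a rotation vector about the world's x, y, z in degrees, a list of three; "hand": the opening, from -1 (shut) to 1 (fully open). In form: [{"translation": [dx, dy, dz], "angular": [wx, wy, wz], "hand": hand}, ...]. A call has 1 to 20 rows; each row shifts and turns the commanded pose from where the row before left it; what a row does not reach is not made up. A row lasts 1/10 s, in which the tool goes at most 50 mm and 8.59 degrees, less where a joint would pass 70% of its speed; a pose out of reach is approached as far as the arm can. A call is refused whole if a number of a shift passes 5 or a number of a turn 8.59, either way. A call with a gripper value outside its range is refused whole. The fingers move at their own pace and stop on an object; FORCE is the grip in N (left out, the last holds). Time passes only in rows, so rows that do not move let the fingers close. It gives the time, the measured TCP pose, the force and the opening at its end, in the units of the state.
- r.read_state(): the state, without advancing time (a new reading comes with each control period).
- r.camera(name): name is "scene" or "top" or "wrist"; returns the picture (480x640x3 uint8, red, green, blue); there is no depth.
- r.camera_info(name): a dict with "fx", "fy", "cx", "cy" (pixels), "rvec" (rotation vector, rad) and "tvec" (3), from world to camera coordinates, as OpenCV has them; the wrist camera has in their place "mount" (4x4, takes a point from camera to tool coordinates, whose origin is the TCP and whose axes are the tool frame's). Camera axes: x right, y down, z forward; pixel columns grow to the right and rows downward; lengths in m; the calibration is good to about 2 mm. A picture is of the moment at which its call begins: read the wrist's pose just before it. camera_info takes no time and is no camera call.
- r.close_job(): hands the job in, once; it reports no verdict.
Trained networks look in the newest picture that a camera, given by its name, has taken for a name from the list of things; names that differ only in an ending like _2 or _b are one class to them, and where a whole thing is asked for, a point or a joint stands for the part that bears it (a point fixed in the world has none). Each returns a list of dicts, best first, with "confidence" (0 to 1); they miss things now and then, are a little off and sometimes report something else, mostly with a low value. They report only what shows in the picture. A call takes as long as a camera call. They do not tell look-alikes from the thing itself.
- r.find_in(camera, name): "point" ([row, column] in pixels, amid what is visible of it).
- r.mark_of(camera, name): "point" ([row, column] in pixels: a listed point, or the origin of a listed thing).
The state is a dict: "time": time; "joint_positions": joint angles; "joint_vel": joint speeds; "joint_torque": joint torques, N m; "ee_pos": TCP position; "eef_rot": TCP orientation; "ft_force": force on the tool from outside, world axes, zero at the start; "torque": the same for the moment, N m; "width": finger opening in m.
Only numpy, scipy, OpenCV 4.12 (cv2) and the standard library are available. Lean on these libraries where they do the work, as an engineer would, in place of code of your own. Each camera call takes 0.05 s, during which the arm holds its last target.

## Task

Slide the yellow lock plate straight up out of its slotted holder on the valve fixture, lower it upright into the blue caddy and let go of it. Then take the cam lever by its red grip, swing it to the cam's highest lift (the lever in line with the green mark, not past it), so that the valve stands fully open, and finish while holding it there. Leave the other things on the bench where they are.

Things in the scene. Friction and masses are not known exactly. Their poses are not given: they have to be found in the camera images.
- fixture: Fixed bench fixture, place and yaw vary. Grey base 190 x 200 x 12 mm (x -120..70, y -145..55); two aluminium cheeks and a finned casting (x -36..60, y -32..32, top 165 mm high) round the origin; cam lever outside the -y cheek; dark slotted plate holder at the -x -y corner. Origin under the valve's axis at table height, z up; -x faces roughly towards the robot.
- slot (a point): Middle of the mouth of the holder's slot: fixture x -90, y -85, z 70 mm, axes as the fixture's. The slot is 7 mm (x) by 94 mm (y), open above, its floor 49 mm below this point. The holder round it is 31 mm (x) by 106 mm (y).
- hinge (a point): Point on the lever's hinge axis abreast of the red grip's middle: fixture x 0, y -90, z 85 mm, axes as the fixture's. The hinge axis runs along y. At joint value q (rad) the grip's middle lies 140 mm away, at x = -140 cos(1.955 - q), z = +140 sin(1.955 - q) mm from this point: it swings over the top and down towards -x.
- cam_lever (a joint): Cam lever's angle (rad), 0 to 1.97 (stop), starts 0 to 0.15. Steel bar 16 x 8 mm at fixture y -45 mm. At 0 it points up, 22 deg back to +x. Highest lift at 1.571: bar 22 deg above level on the -x side, over the green mark on the cheek; past it the lift falls. A spring drives it back if let go; 3 to 7 N at the grip holds it there. The plate in its slot stops it at about 1.15.
- sleeve: Red plastic grip of the cam lever, a cylinder 22 mm in diameter and 70 mm long, parallel to the hinge axis, free-turning on its pin, so it can be held firmly while the lever swings. Origin at its middle, y along its axis (fixture y -125 to -55 mm).
- valve (a joint): Lift of the valve (m): 0 shut, 0.0157 at the cam's highest lift. The valve is the brass disc 40 mm in diameter on top of the casting; the cam raises it.
- lock_plate: Lock plate, yellow with a black bead along its top edge, loose, standing in the fixture's slot, 0.12 to 0.22 kg. 90 mm wide (y), 145 mm tall (z), 5 mm thick (x); the bead is 10 mm thick and takes the top 14 mm. Origin at the middle of its lower edge, which stands about 21 mm above the table in the slot, so the top is at about 166 mm. The slot holds its lowest 49 mm.
- caddy: Blue open-topped caddy, fixed to the table at a varying place and yaw, 32 mm (x) by 114 mm (y), 80 mm tall, walls and floor 4 mm, so its pocket is 24 x 106 x 76 mm. Origin under its centre at table height; the pocket's long side is y. The plate stands or leans in it.
- piston: Bystander: aluminium piston, 52 mm in diameter, 46 mm tall, origin at the centre of its underside.
- jar: Bystander: glass jar with a steel cap, 66 mm in diameter, 85 mm tall, origin at the centre of its underside.
- screwdriver: Bystander: screwdriver with a blue handle, 200 mm long, lying on the table along its own x axis.
Things that resemble listed ones, but are neither listed nor needed, are in the scene too. Of the things shaped like the lock_plate, the yellow one is meant. There is more than one size of the caddy; the one meant has the size given above.

How it is judged:
On the way, in this order (a step that is already met when the one before it is completed fails the run):
1. the lock plate, held in the fingers, is clear above the slot (z of lock_plate in the frame of fixture above 0.072 m and contact force between lock_plate and the fingers above 0.5 N), for 0.1 s.
2. the lock plate stands in the caddy, let go (x of lock_plate in the frame of caddy between -0.015 and 0.015 m and y of lock_plate in the frame of caddy between -0.025 and 0.025 m and z of lock_plate in the frame of caddy between -0.01 and 0.02 m and angle between lock_plate's own z axis and vertical below 0.5 rad and contact force between lock_plate and the fingers below 0.05 N and linear speed of lock_plate below 0.05 m/s), for 0.2 s.
At the end, for the whole second after the job is handed in: Valve lifted at least 14.8 of 15.7 mm, lever within 0.18 rad of highest lift and still, fingers press the red grip over 0.8 N; the plate stands in the caddy untouched and at rest: lower edge under 20 mm high, within 15 mm (x) and 25 mm (y) of its centre, tilt under 0.5 rad (all of step 2 and value of joint valve above 0.0148 m and value of joint cam_lever between 1.391 and 1.751 rad and velocity of joint cam_lever between -0.15 and 0.15 rad/s and contact force between sleeve and the fingers above 0.8 N); the arm keeps its last pose, push and grip.
It fails at once if the piston is moved more than 30 mm (distance of piston from where it was at the start of the episode above 0.03 m).
It fails at once if the jar is moved more than 30 mm (distance of jar from where it was at the start of the episode above 0.03 m).
It fails at once if the screwdriver is moved more than 30 mm (distance of screwdriver from where it was at the start of the episode above 0.03 m).
It fails at once if the lock plate is dropped (falls free faster than 1 m/s) (contact force between lock_plate and the fingers below 0.02 N and linear speed of lock_plate above 1 m/s).
It also fails if it takes over 54 s, if anything falls off the work surface, if the arm or the gripper's body presses on something with over 40 N, if the wrist force passes 120 N, or if a joint passes its speed limit or range.

## Working session

There is one attempt and no reset: what is moved stays moved. The work goes in short steps, Python scripts to look and compute and a shell command to move; the robot and the scene stay as the last step left them, time stands still between calls to the robot, and variables do not carry over. Pictures are saved under pics/ and viewed, and the job is handed in when it is done.

```bash
ls; mkdir -p pics; python3 - <<'E'
from bench import r
import cv2
s=r.read_state();print({k:s[k] for k in ('time','ee_pos','eef_rot','width')})
for c in('scene','top','wrist'):
    im=r.camera(c);cv2.imwrite(f'pics/{c}0.png',im[:,:,::-1]);print(c,r.camera_info(c))
for c in('scene','top'):
    for n in('fixture','caddy','lock_plate','sleeve','slot','hinge','piston','jar','screwdriver'):
        print(c,n,[(round(d['confidence'],2),[round(float(v)) for v in d['point']]) for d in r.mark_of(c,n)])
print(r.read_state()['time'])
E
```

```text
pics
{'time': 0.0, 'ee_pos': array([0.17372632, 0.59998031, 0.22496947]), 'eef_rot': array([ 0.09883045,  0.70015132, -0.09981033,  0.70004183]), 'width': 0.08707275612430321}
scene {'fx': 454.4974327385617, 'fy': 454.4974327385617, 'cx': 322.88341667139633, 'cy': 233.61848565896844, 'rvec': array([ 2.11972146,  1.33831057, -0.47926894]), 'tvec': array([-0.26051156, -0.23952653,  1.30909019])}
top {'fx': 534.6946813756779, 'fy': 534.6946813756779, 'cx': 322.34734426357016, 'cy': 244.1636503985821, 'rvec': array([ 2.16876611, -2.04176681,  0.21674224]), 'tvec': array([0.01510223, 0.52892834, 1.28936203])}
wrist {'fx': 351.6583017228961, 'fy': 351.6583017228961, 'cx': 317.4494846024541, 'cy': 241.0369047527094, 'mount': array([[-2.61697235e-04, -2.42192859e-01,  9.70228092e-01,
        -1.60034503e-01],
       [ 9.99999822e-01,  4.56431525e-04,  3.83664056e-04,
         8.05832106e-04],
       [-5.35763382e-04,  9.70228020e-01,  2.42192696e-01,
        -6.64428858e-02],
       [ 0.00000000e+00,  0.00000000e+00,  0.00000000e+00,
         1.00000000e+00]])}
scene fixture [(0.64, [298, 386])]
scene caddy [(0.97, [338, 142])]
scene lock_plate [(0.89, [242, 312]), (0.65, [282, 330])]
scene sleeve [(0.74, [274, 380])]
scene slot [(0.84, [272, 333])]
scene hinge [(0.67, [299, 357])]
scene piston [(0.74, [228, 419])]
scene jar [(0.82, [265, 445])]
scene screwdriver [(0.81, [218, 450])]
top fixture [(0.68, [260, 220])]
top caddy [(0.94, [338, 468]), (0.74, [273, 478]), (0.58, [212, 289]), (0.21, [165, 317])]
top lock_plate [(0.75, [240, 323]), (0.59, [292, 313])]
top sleeve [(0.7, [161, 316])]
top slot [(0.63, [237, 324])]
top hinge [(0.67, [200, 322])]
top piston [(0.8, [261, 217])]
top jar [(0.59, [216, 223])]
top screwdriver [(0.75, [258, 182]), (0.59, [202, 322])]
1.05
```

View pics/scene0.png

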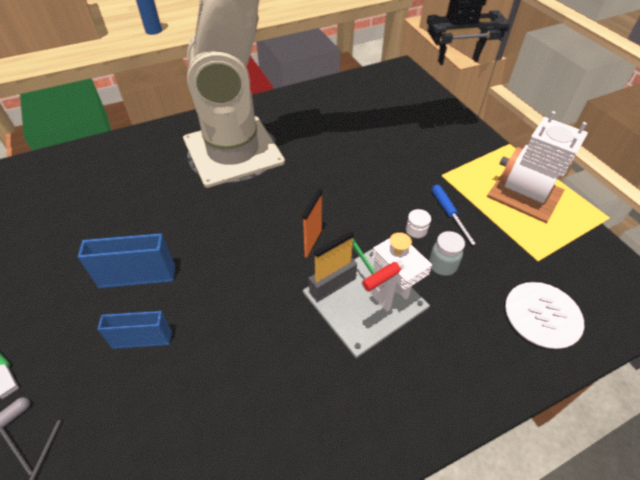

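View pics/top0.png

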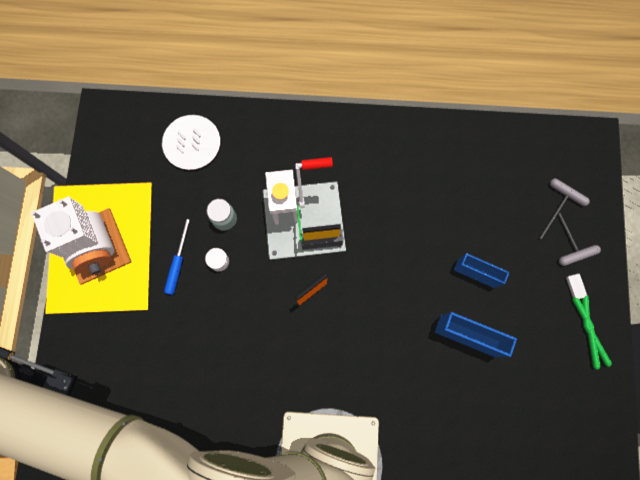

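The images show the fixture at about top (220,303), with the yellow plate at (236,322) and the red grip at (162,316). An orange decoy plate stands at (291,312). There are two blue caddies, at (270,481) and (335,477), so I'll enlarge the view and measure them.

```bash
cat > h.py <<'E'
import numpy as np,cv2
from bench import r
from scipy.spatial.transform import Rotation as R
def cam(c):
    i=r.camera_info(c);K=np.array([[i['fx'],0,i['cx']],[0,i['fy'],i['cy']],[0,0,1]]);return K,R.from_rotvec(i['rvec']).as_matrix(),np.array(i['tvec'])
def camw(pos,quat):
    i=r.camera_info('wrist');K=np.array([[i['fx'],0,i['cx']],[0,i['fy'],i['cy']],[0,0,1]]);M=np.array(i['mount'])
    T=np.eye(4);T[:3,:3]=R.from_quat(quat).as_matrix();T[:3,3]=pos;C=np.linalg.inv(T@M);return K,C[:3,:3],C[:3,3]
def back(C,rc,z):
    K,Rm,t=C;d=Rm.T@np.linalg.inv(K)@np.array([rc[1],rc[0],1.]);o=-Rm.T@t;return o+d*(z-o[2])/d[2]
def proj(C,p):
    K,Rm,t=C;q=(K@(Rm@np.atleast_2d(p).T+t[:,None])).T;return q[:,:2]/q[:,2:]
E
python3 - <<'E'
import cv2
t=cv2.imread('pics/top0.png');s=cv2.imread('pics/scene0.png')
a=cv2.resize(t[150:330,255:355],None,fx=3.3,fy=3.3,interpolation=cv2.INTER_CUBIC)
b=cv2.resize(t[245:365,425:525],None,fx=4.5,fy=4.5,interpolation=cv2.INTER_CUBIC)
cv2.imwrite('pics/a.png',a);cv2.imwrite('pics/b.png',b)
cv2.imwrite('pics/c.png',cv2.resize(s[180:360,290:450],None,fx=3.3,fy=3.3,interpolation=cv2.INTER_CUBIC))
cv2.imwrite('pics/d.png',cv2.resize(s[225:355,70:190],None,fx=4.5,fy=4.5,interpolation=cv2.INTER_CUBIC))
E
```

```text
(no output)
```

View pics/a.png

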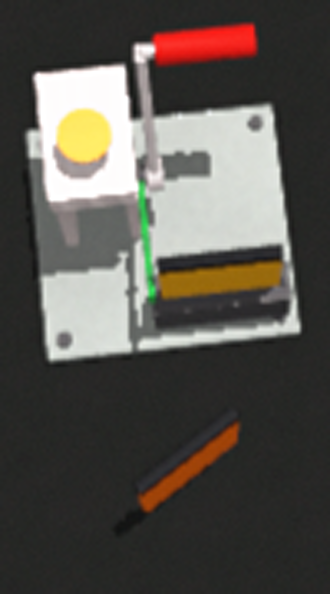

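View pics/b.png

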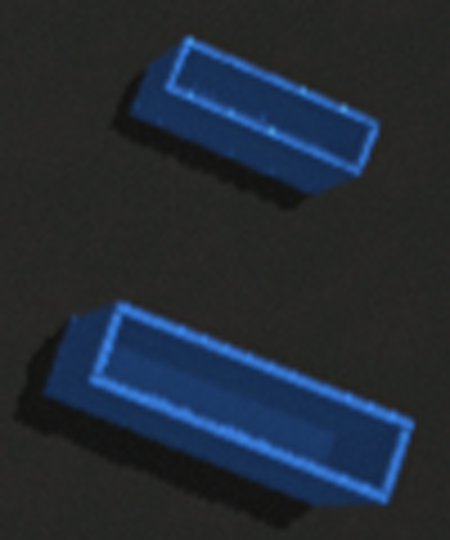

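View pics/c.png

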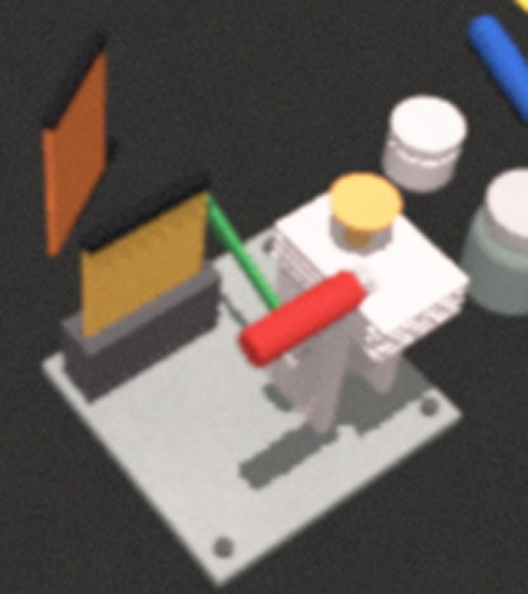

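View pics/d.png

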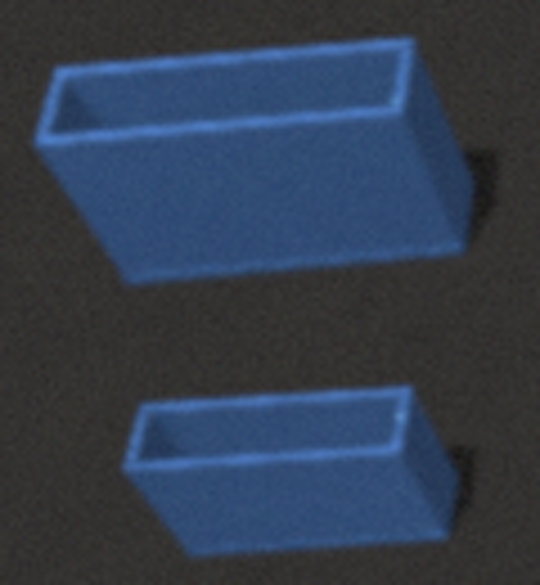

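```bash
cat > fit.py <<'E'
from h import *
from scipy.optimize import least_squares
T=cam('top');S=cam('scene')
def fit(name,local,obs,x0):
    # obs list (cam, idx->pix(col,row))
    def res(v):
        c,s=np.cos(v[2]),np.sin(v[2]);P=np.array([[c*x-s*y+v[0],s*x+c*y+v[1],z] for x,y,z in local]);e=[]
        for C,d in obs:
            for k,p in d.items(): e+=list(proj(C,P[k])[0]-p)
        return np.array(e)
    o=least_squares(res,x0);print(name,o.x[:2].round(4),np.degrees(o.x[2]).round(2),'rms',np.sqrt((o.fun**2).mean()).round(2),o.fun.round(1));return o.x
u=lambda d,f,ox,oy:{k:np.array([p[0]/f+ox,p[1]/f+oy]) for k,p in d.items()}
if __name__=='__main__':
    B=[(.07,.055,.012),(.07,-.145,.012),(-.12,-.145,.012),(-.12,.055,.012),(-.085,-.13,.166),(-.085,-.04,.166),(-.095,-.13,.166),(-.095,-.04,.166)]
    t={0:(27,130),1:(272,104),2:(300,334),3:(48,361)};s={2:(42,366),1:(218,585),0:(460,412)}
    a=[(T,u(t,3.3,255,150)),(S,u(s,3.3,290,180))]
    fit('fixT',B,a[:1],[.6,0,0]);fit('fixS',B,a[1:],[.6,0,0]);fit('fix',B,a,[.6,0,0])
    for n,ln,wd,tt,ss in (('small',.114,.032,{0:(190,37),1:(379,123),2:(361,175),3:(167,88)},{2:(143,402),3:(410,388),0:(404,455),1:(123,468)}),
                   ('large',.160,.045,{0:(120,302),1:(413,422),2:(388,500),3:(93,380)},{2:(56,70),3:(413,40),0:(402,110),1:(38,142)})):
        for h in ((.08,) if n=='small' else (.08,.1,.12)):
            P=[back(T,(p[1]/4.5+245,p[0]/4.5+425),h) for p in tt.values()];print(n,h,[np.linalg.norm(P[i]-P[(i+1)%4]).round(4) for i in range(4)],np.mean(P,0).round(4))
        L=[(wd/2,ln/2,.08),(wd/2,-ln/2,.08),(-wd/2,-ln/2,.08),(-wd/2,ln/2,.08)]
        if n=='small':
            a=[(T,u(tt,4.5,425,245)),(S,u(ss,4.5,70,225))]
            fit('cT',L,a[:1],[.5,-.3,-.3]);fit('cS',L,a[1:],[.5,-.3,-.3]);fit('c',L,a,[.5,-.3,-.3])
    for n,rc,z in (('piston',(261,217),0),('jar',(216,223),0),('orange',(297,303),0.0)): print(n,back(T,rc,z).round(3))
    print('orange top',[back(T,(150+y/3.3,255+x/3.3),.145).round(3) for x,y in((137,488),(237,410))])
E
python3 fit.py
```

```text
fixT [0.6159 0.1481] 9.74 rms 0.18 [-0.2  0.1  0.2  0.1  0.2 -0.2 -0.2 -0.1]
fixS [0.6203 0.1492] 10.48 rms 0.48 [-0.9 -0.3  0.5 -0.2  0.3  0.4]
fix [0.6182 0.149 ] 10.24 rms 0.87 [-0.7 -0.5 -0.3 -1.1  0.3 -1.6 -0.1 -0.8 -1.3 -1.3 -0.5 -1.2 -0.3 -0.2]
small 0.08 [np.float64(0.1106), np.float64(0.0308), np.float64(0.1128), np.float64(0.0316)] [ 0.4854 -0.3565  0.08  ]
cT [ 0.4854 -0.3565] -21.7 rms 0.4 [-0.6 -0.3  0.8  0.   0.1  0.3 -0.3 -0. ]
cS [ 0.4901 -0.3534] -21.96 rms 0.38 [-0.1 -0.1  0.7 -0.1 -0.7 -0.1  0.1  0.3]
c [ 0.4877 -0.3546] -21.9 rms 0.93 [-1.3 -1.3  0.  -0.9 -0.7 -0.7 -1.1 -1.1 -1.  -0.8 -0.2 -0.8 -1.6 -0.9
 -0.8 -0.5]
large 0.08 [np.float64(0.1644), np.float64(0.0435), np.float64(0.1642), np.float64(0.0444)] [ 0.326  -0.3447  0.08  ]
large 0.1 [np.float64(0.1618), np.float64(0.0428), np.float64(0.1617), np.float64(0.0437)] [ 0.3247 -0.3389  0.1   ]
large 0.12 [np.float64(0.1593), np.float64(0.0422), np.float64(0.1591), np.float64(0.043)] [ 0.3234 -0.3331  0.12  ]
piston [0.478 0.319 0.   ]
jar [0.6   0.316 0.   ]
orange [0.398 0.089 0.   ]
orange top [array([0.378, 0.097, 0.145]), array([0.437, 0.031, 0.145])]
```

```bash
python3 - <<'E'
from h import *
s=r.read_state();M=R.from_quat(s['eef_rot']).as_matrix();print(M.round(3),s['ee_pos'],s['joint_positions'].round(3) if hasattr(s['joint_positions'],'round') else s['joint_positions'])
ye=np.degrees(np.arctan2(M[1,1],M[0,1]));print('tool y heading',ye)
yaw=np.radians(10);c,sn=np.cos(yaw),np.sin(yaw)
p=np.array([.618-c*.09+sn*.085,.149-sn*.09-c*.085]);print('slot',p)
g=p[0]-s['ee_pos'][0],p[1]-s['ee_pos'][1];print(g)
E
```

```text
[[ 0.     0.278  0.961]
 [ 0.     0.961 -0.278]
 [-1.     0.    -0.   ]] [0.17378516 0.60037258 0.2258049 ] [-1.312  0.332 -0.065  1.46   0.022  1.35  -0.088]
tool y heading 73.8570832792866
slot [0.5441274  0.04966301]
(np.float64(0.3703422335507076), np.float64(-0.5507095799184178))
```

View pics/wrist0.png

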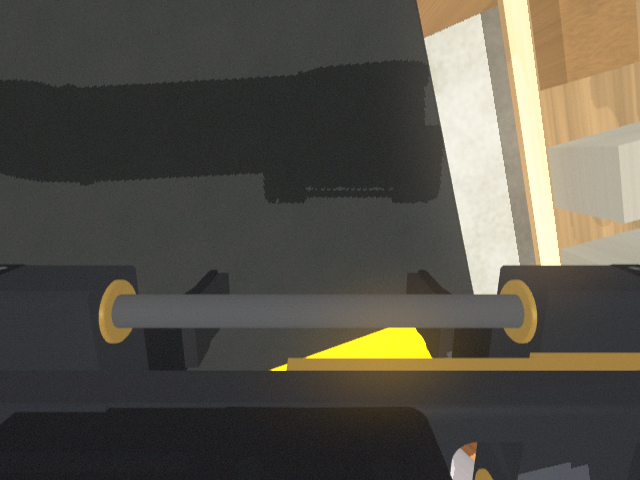

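```bash
python3 -m pendant '[{"translation":[0,0,5],"angular":[0,0,0],"hand":1},{"translation":[0,0,5],"angular":[0,0,0],"hand":1},{"translation":[2.64,-3.93,0],"angular":[0,0,-4.56],"hand":1},{"translation":[2.64,-3.93,0],"angular":[0,0,-4.56],"hand":1},{"translation":[2.64,-3.93,0],"angular":[0,0,-4.56],"hand":1},{"translation":[2.64,-3.93,0],"angular":[0,0,-4.56],"hand":1},{"translation":[2.64,-3.93,0],"angular":[0,0,-4.56],"hand":1},{"translation":[2.64,-3.93,0],"angular":[0,0,-4.56],"hand":1},{"translation":[2.64,-3.93,0],"angular":[0,0,-4.56],"hand":1},{"translation":[2.64,-3.93,0],"angular":[0,0,-4.56],"hand":1},{"translation":[2.64,-3.93,0],"angular":[0,0,-4.56],"hand":1},{"translation":[2.64,-3.93,0],"angular":[0,0,-4.56],"hand":1},{"translation":[2.64,-3.93,0],"angular":[0,0,-4.56],"hand":1},{"translation":[2.64,-3.93,0],"angular":[0,0,-4.56],"hand":1},{"translation":[2.64,-3.93,0],"angular":[0,0,-4.56],"hand":1},{"translation":[2.64,-3.93,0],"angular":[0,0,-4.56],"hand":1},{"translation":[0,0,0],"angular":[0,0,0],"hand":1},{"translation":[0,0,0],"angular":[0,0,0],"hand":1}]' 25
cat > look.py <<'E'
from h import *
import sys,json
def look(n):
    s=r.read_state();json.dump({'p':list(map(float,s['ee_pos'])),'q':list(map(float,s['eef_rot']))},open(f'pics/{n}.json','w'))
    im=r.camera('wrist');cv2.imwrite(f'pics/{n}.png',im[:,:,::-1])
    M=R.from_quat(s['eef_rot']).as_matrix();print(s['time'],s['ee_pos'].round(4),'head',np.degrees(np.arctan2(M[1,1],M[0,1])).round(2),'w',round(s['width'],4),'f',np.round(s['ft_force'],1));print(M.round(3).tolist())
if __name__=='__main__': look(sys.argv[1])
E
python3 look.py w1
```

```text
time: 2.85
ee_pos: [0.5436, 0.0492, 0.3256]
eef_rot: [0.455, 0.541, -0.455, 0.541]
ft_force: [-0.3, 0.5, -0.1]
width: 0.087
2.85 [0.5436 0.0492 0.3256] head 9.89 w 0.087 f [-0.3  0.5 -0.1]
[[-0.0, 0.985, 0.172], [-0.0, 0.172, -0.985], [-1.0, -0.0, 0.0]]
```

View pics/w1.png

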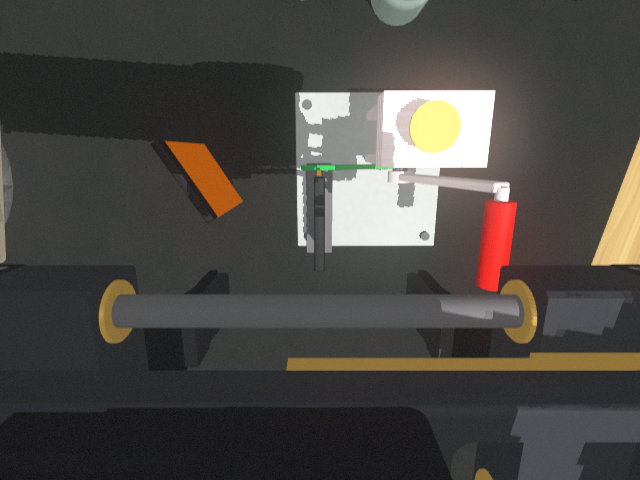

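The wrist view shows the black bead vertical at col 320, rows about 172–271, so it's aligned with the jaws. The base corners are at (92,296), (246,298) and (246,440).

```bash
python3 - <<'E'
import cv2
t=cv2.imread('pics/w1.png')
cv2.imwrite('pics/e.png',cv2.resize(t[80:300,280:530],None,fx=3,fy=2.6,interpolation=cv2.INTER_CUBIC)) if 0 else cv2.imwrite('pics/e.png',cv2.resize(t[80:290,285:525],None,fx=2.8,fy=2.8,interpolation=cv2.INTER_CUBIC))
E
```

```text
(no output)
```

View pics/e.png

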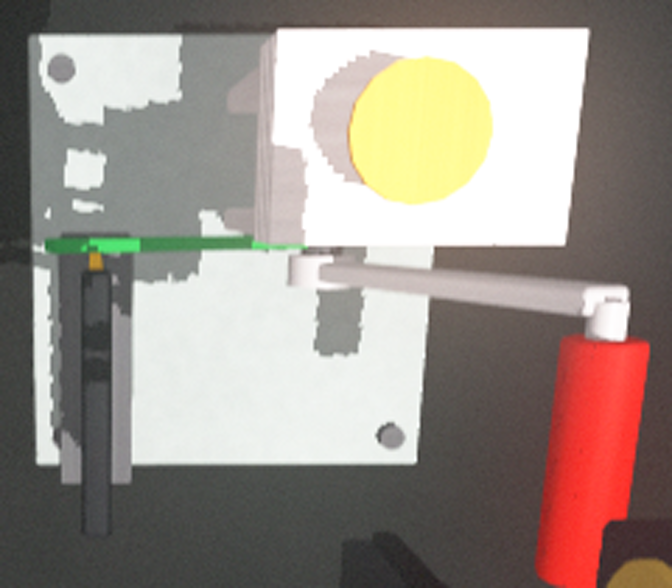

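```bash
python3 - <<'E'
from fit import *
import json
d=json.load(open('pics/w1.json'));W=camw(d['p'],d['q'])
B=[(.07,.055,.012),(.07,-.145,.012),(-.12,-.145,.012),(-.12,.055,.012),(-.09,-.13,.166),(-.09,-.04,.166)]
o=u({3:(28,35),2:(37,464),1:(416,463)},2.8,285,80)
f=fit('fixW',B,[(W,o)],[.6,.15,.17])
o2=u({4:(96,534),5:(96,270)},2.8,285,80)
fit('plateW',B,[(W,o2)],[.6,.15,.17]);fit('both',B,[(W,{**o,**o2})],[.6,.15,.17])
for p in o2.values(): print(back(W,(p[1],p[0]),.166).round(4))
c,s=np.cos(f[2]),np.sin(f[2]);print('slot',f[0]-.09*c+.085*s,f[1]-.09*s-.085*c)
# grip: ends of red
for p in ((605,340),(565,585)): print(back(W,(80+p[1]/2.8,285+p[0]/2.8),.21).round(4))
E
```

```text
fixW [0.6188 0.1504] 10.17 rms 0.39 [-0.1 -0.4 -0.5  0.4  0.6  0.2]
plateW [0.6186 0.1509] 10.0 rms 0.4 [ 0.   0.6 -0.  -0.5]
both [0.6186 0.1508] 10.11 rms 0.48 [-0.2 -0.8 -0.7  0.   0.4 -0.   0.3  0.9  0.1 -0.2]
[0.5524 0.0078 0.166 ]
[0.537  0.0954 0.166 ]
slot 0.5452560397729789 0.050880581874476374
[0.6803 0.1037 0.21  ]
[0.6903 0.031  0.21  ]
```

```bash
python3 -m pendant '[{"translation":[0.12,0.2,-4],"angular":[0,0,0.2],"hand":1},{"translation":[0,0,-4],"angular":[0,0,0],"hand":1},{"translation":[0,0,-3],"angular":[0,0,0],"hand":1},{"translation":[0,0,-2],"angular":[0,0,0],"hand":1},{"translation":[0,0,-2],"angular":[0,0,0],"hand":1},{"translation":[0,0,-1.3],"angular":[0,0,0],"hand":1},{"translation":[0,0,0],"angular":[0,0,0],"hand":1},{"translation":[0,0,0],"angular":[0,0,0],"hand":1}]' 30
python3 look.py w2
```

```text
time: 3.7
ee_pos: [0.5447, 0.0528, 0.1635]
eef_rot: [0.453, 0.543, -0.453, 0.543]
ft_force: [-0.2, -0.1, -0.1]
width: 0.0872
3.7 [0.5447 0.0528 0.1635] head 10.27 w 0.0872 f [-0.2 -0.1 -0.1]
[[0.001, 0.984, 0.178], [0.0, 0.178, -0.984], [-1.0, 0.001, -0.0]]
```

View pics/w2.png

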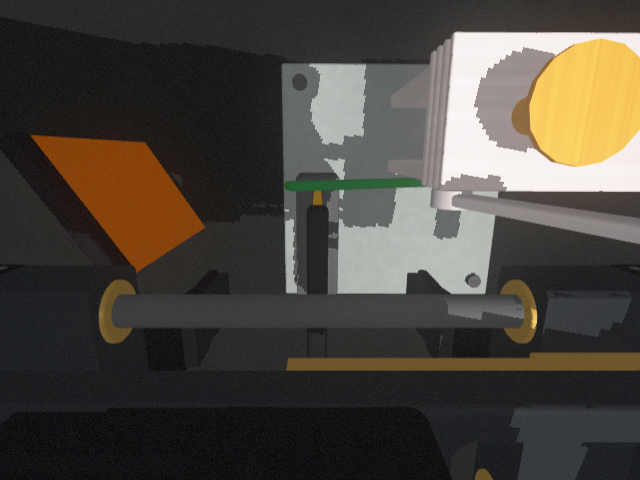

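The bead at col 317 sits midway between the fingers (cols about 190–445). Closing now.

```bash
python3 -m pendant '[{"translation":[0,0,0],"angular":[0,0,0],"hand":-1},{"translation":[0,0,0],"angular":[0,0,0],"hand":-1},{"translation":[0,0,0],"angular":[0,0,0],"hand":-1},{"translation":[0,0,0],"angular":[0,0,0],"hand":-1},{"translation":[0,0,0],"angular":[0,0,0],"hand":-1},{"translation":[0,0,0],"angular":[0,0,0],"hand":-1}]' 30
```

```text
time: 4.35
ee_pos: [0.5446, 0.0521, 0.1628]
eef_rot: [0.454, 0.543, -0.454, 0.543]
ft_force: [0.6, 0.3, 0.0]
width: 0.047
```

```bash
python3 -m pendant '[{"translation":[0,0,0],"angular":[0,0,0],"hand":-1},{"translation":[0,0,0],"angular":[0,0,0],"hand":-1},{"translation":[0,0,0],"angular":[0,0,0],"hand":-1},{"translation":[0,0,0],"angular":[0,0,0],"hand":-1},{"translation":[0,0,0],"angular":[0,0,0],"hand":-1},{"translation":[0,0,0],"angular":[0,0,0],"hand":-1},{"translation":[0,0,0],"angular":[0,0,0],"hand":-1}]' 30
```

```text
time: 5.05
ee_pos: [0.5446, 0.0522, 0.1628]
eef_rot: [0.454, 0.543, -0.453, 0.543]
ft_force: [-0.1, -0.1, -0.0]
width: 0.0102
```

```bash
python3 -m pendant '[{"translation":[0,0,0],"angular":[0,0,0],"hand":-1},{"translation":[0,0,0.5],"angular":[0,0,0],"hand":-1},{"translation":[0,0,1],"angular":[0,0,0],"hand":-1},{"translation":[0,0,1.5],"angular":[0,0,0],"hand":-1},{"translation":[0,0,1.5],"angular":[0,0,0],"hand":-1},{"translation":[0,0,1.5],"angular":[0,0,0],"hand":-1},{"translation":[0,0,2],"angular":[0,0,0],"hand":-1},{"translation":[0,0,2],"angular":[0,0,0],"hand":-1},{"translation":[0,0,2],"angular":[0,0,0],"hand":-1},{"translation":[0,0,0],"angular":[0,0,0],"hand":-1},{"translation":[0,0,0],"angular":[0,0,0],"hand":-1}]' 30
python3 look.py w3; python3 - <<'E'
from h import *
im=r.camera('scene');cv2.imwrite('pics/s3.png',cv2.resize(im[150:350,250:450,::-1],None,fx=3,fy=3))
im=r.camera('top');cv2.imwrite('pics/t3.png',im[:,:,::-1])
E
```

```text
time: 6.15
ee_pos: [0.5447, 0.0521, 0.283]
eef_rot: [0.454, 0.542, -0.453, 0.543]
ft_force: [-0.2, 0.8, -1.9]
width: 0.0093
6.15 [0.5447 0.0521 0.283 ] head 10.21 w 0.0093 f [-0.2  0.8 -1.9]
[[0.001, 0.984, 0.177], [0.0, 0.177, -0.984], [-1.0, 0.001, -0.0]]
```

View pics/w3.png

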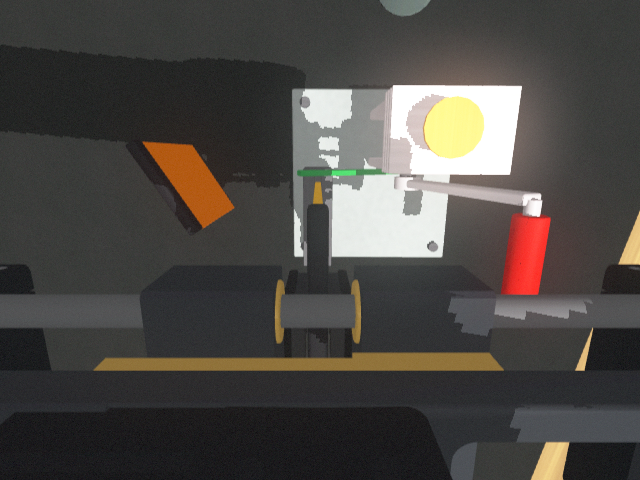

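View pics/s3.png

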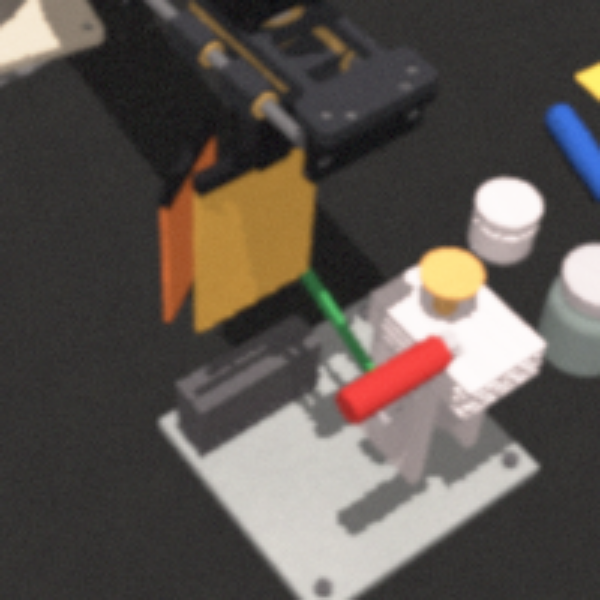

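```bash
python3 -m pendant '[{"translation":[-0.3,-2,0],"angular":[0,0,-2],"hand":-1},{"translation":[-0.5,-3.85,0],"angular":[0,0,-3],"hand":-1},{"translation":[-0.6,-4.3,0],"angular":[0,0,-3.5],"hand":-1},{"translation":[-0.6,-4.3,0],"angular":[0,0,-3.5],"hand":-1},{"translation":[-0.6,-4.3,0],"angular":[0,0,-3.5],"hand":-1},{"translation":[-0.6,-4.3,0],"angular":[0,0,-3.5],"hand":-1},{"translation":[-0.6,-4.3,0],"angular":[0,0,-3.5],"hand":-1},{"translation":[-0.6,-4.3,0],"angular":[0,0,-3.5],"hand":-1},{"translation":[-0.6,-4.3,0],"angular":[0,0,-3],"hand":-1},{"translation":[-0.5,-3,0],"angular":[0,0,-2],"hand":-1},{"translation":[-0.3,-1.5,0],"angular":[0,0,-1],"hand":-1},{"translation":[0,0,0],"angular":[0,0,0],"hand":-1},{"translation":[0,0,0],"angular":[0,0,0],"hand":-1},{"translation":[0,0,0],"angular":[0,0,0],"hand":-1}]' 30
python3 look.py w4;python3 - <<'E'
from h import *
im=r.camera('scene');cv2.imwrite('pics/s4.png',cv2.resize(im[200:380,50:250,::-1],None,fx=3.3,fy=3.3))
E
```

```text
time: 7.7
ee_pos: [0.4869, -0.3513, 0.2825]
eef_rot: [0.585, 0.397, -0.585, 0.397]
ft_force: [0.2, 0.4, -1.5]
width: 0.0093
7.7 [ 0.4869 -0.3513  0.2825] head -21.7 w 0.0093 f [ 0.2  0.4 -1.5]
[[-0.0, 0.929, -0.37], [0.001, -0.37, -0.929], [-1.0, -0.0, -0.001]]
```

View pics/w4.png

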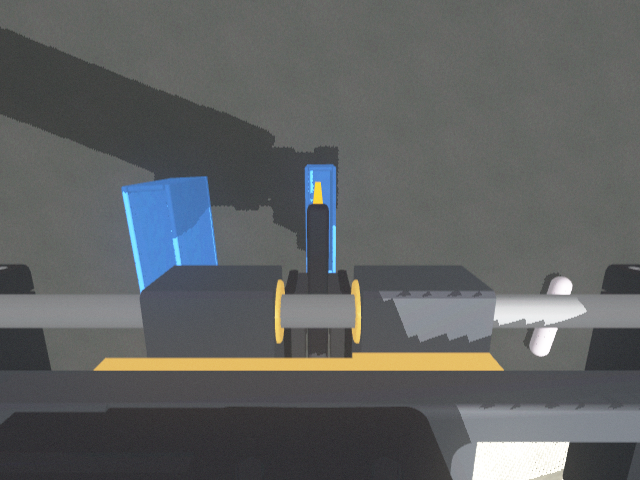

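View pics/s4.png

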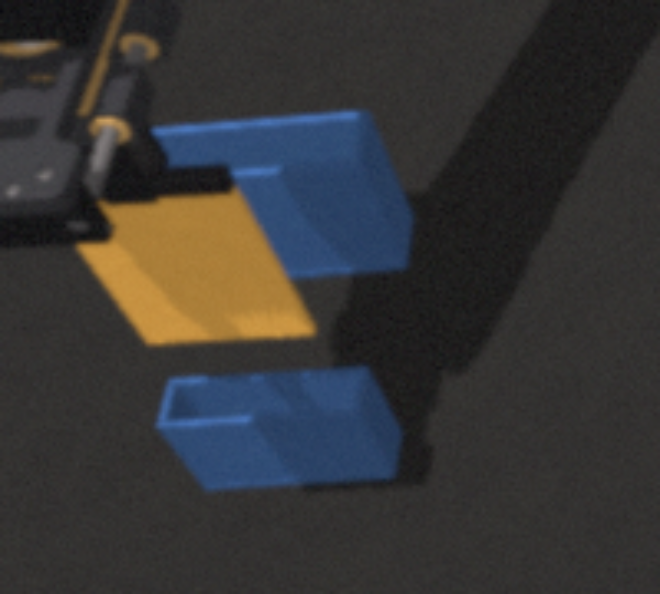

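```bash
python3 - <<'E'
import cv2
t=cv2.imread('pics/w4.png')
cv2.imwrite('pics/f.png',cv2.resize(t[150:285,270:370],None,fx=5,fy=4.4 if 0 else 5,interpolation=cv2.INTER_CUBIC)[:600])
E
```

```text
(no output)
```

View pics/f.png

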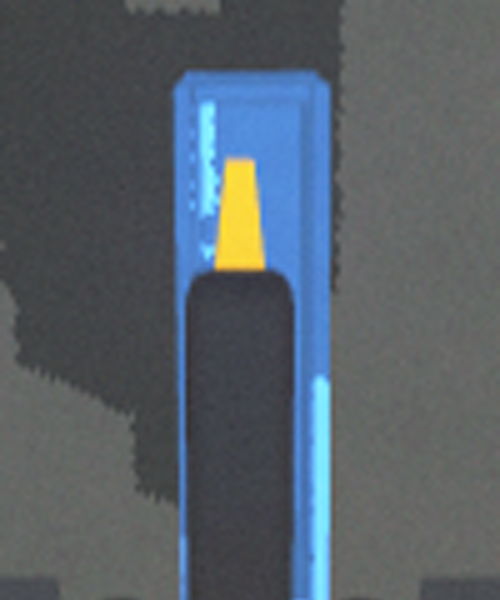

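```bash
python3 - <<'E'
from fit import *
import json
d=json.load(open('pics/w4.json'));W=camw(d['p'],d['q'])
M=R.from_quat(d['q']).as_matrix()
for n,p,z in (('L',(174,88),.08),('R',(331,88),.08),('L2',(180,590),.08),('R2',(331,590),.08),('beadL',(187,285),.287),('beadR',(294,285),.287),('plate bot',(226,158),.141),('plate botR',(253,158),.141)):
    w=back(W,(150+p[1]/5,270+p[0]/5),z);l=M.T@(w-d['p']);print(n,w.round(4),'tool y,-z',l[1].round(4),-l[2].round(4))
E
```

```text
L [ 0.4936 -0.2974  0.08  ] tool y,-z -0.0136 0.0525
R [ 0.5231 -0.3091  0.08  ] tool y,-z 0.0181 0.0525
L2 [ 0.4546 -0.3966  0.08  ] tool y,-z -0.0132 -0.0541
R2 [ 0.485  -0.4086  0.08  ] tool y,-z 0.0196 -0.0541
beadL [ 0.4982 -0.3091  0.287 ] tool y,-z -0.0051 0.0434
beadR [ 0.5071 -0.3126  0.287 ] tool y,-z 0.0044 0.0434
plate bot [ 0.5004 -0.3101  0.141 ] tool y,-z -0.0027 0.0432
plate botR [ 0.5046 -0.3117  0.141 ] tool y,-z 0.0019 0.0432
```

```bash
python3 -m pendant '[{"translation":[0.17,-0.33,0],"angular":[0,0,0],"hand":-1},{"translation":[0,0,-1.5],"angular":[0,0,0],"hand":-1},{"translation":[0,0,-2.2],"angular":[0,0,0],"hand":-1},{"translation":[0,0,-1.5],"angular":[0,0,0],"hand":-1},{"translation":[0,0,-1.4],"angular":[0,0,0],"hand":-1},{"translation":[0,0,-1.4],"angular":[0,0,0],"hand":-1},{"translation":[0,0,-1.4],"angular":[0,0,0],"hand":-1},{"translation":[0,0,-1.4],"angular":[0,0,0],"hand":-1},{"translation":[0,0,-1],"angular":[0,0,0],"hand":-1},{"translation":[0,0,-0.8],"angular":[0,0,0],"hand":-1},{"translation":[0,0,-0.6],"angular":[0,0,0],"hand":-1},{"translation":[0,0,0],"angular":[0,0,0],"hand":-1},{"translation":[0,0,0],"angular":[0,0,0],"hand":-1}]' 30
python3 look.py w5;python3 - <<'E'
from h import *
im=r.camera('scene');cv2.imwrite('pics/s5.png',cv2.resize(im[200:380,50:250,::-1],None,fx=3.3,fy=3.3))
E
```

```text
time: 9.1
ee_pos: [0.4884, -0.3558, 0.1511]
eef_rot: [0.586, 0.396, -0.585, 0.397]
ft_force: [0.5, -1.0, -0.9]
width: 0.0093
9.1 [ 0.4884 -0.3558  0.1511] head -21.79 w 0.0093 f [ 0.5 -1.  -0.9]
[[0.0, 0.929, -0.371], [-0.0, -0.371, -0.929], [-1.0, 0.001, 0.0]]
```

View pics/s5.png

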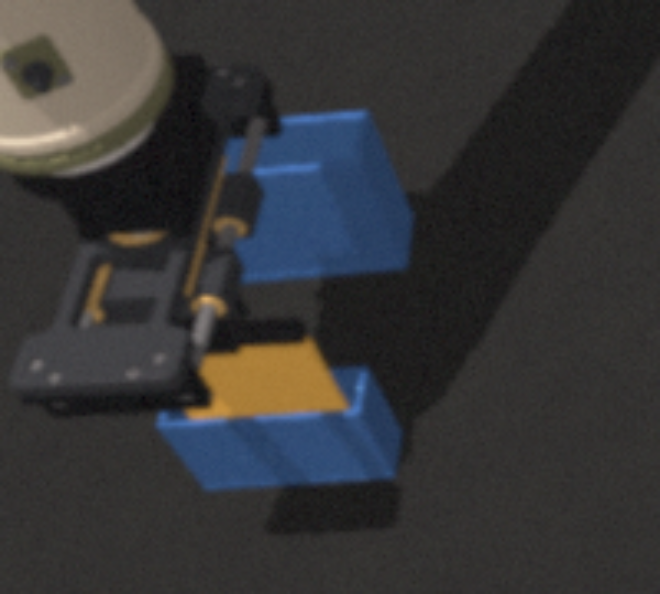

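View pics/w5.png

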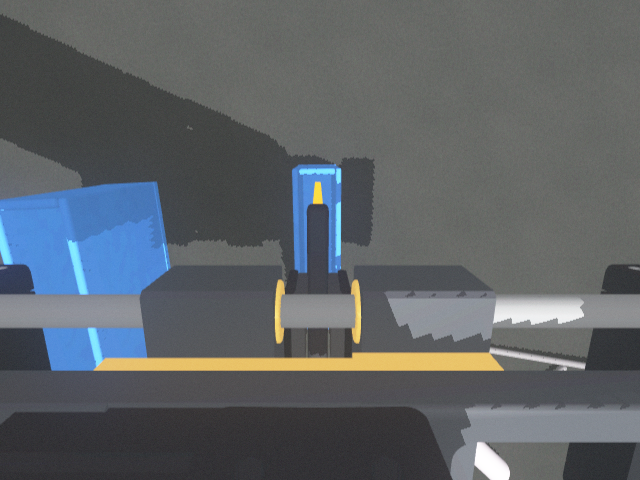

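The plate is centred in the pocket (plate col 318, caddy cols 293–341), with its bottom at about 9 mm. I'll lower it slightly more and open.

```bash
python3 -m pendant '[{"translation":[0,0,-0.2],"angular":[0,0,0],"hand":-1},{"translation":[0,0,-0.2],"angular":[0,0,0],"hand":-1},{"translation":[0,0,0],"angular":[0,0,0],"hand":-1},{"translation":[0,0,0],"angular":[0,0,0],"hand":-0.7},{"translation":[0,0,0],"angular":[0,0,0],"hand":-0.5},{"translation":[0,0,0],"angular":[0,0,0],"hand":0},{"translation":[0,0,0],"angular":[0,0,0],"hand":0.5},{"translation":[0,0,0],"angular":[0,0,0],"hand":1},{"translation":[0,0,0],"angular":[0,0,0],"hand":1},{"translation":[0,0,0],"angular":[0,0,0],"hand":1},{"translation":[0,0,0],"angular":[0,0,0],"hand":1},{"translation":[0,0,0],"angular":[0,0,0],"hand":1},{"translation":[0,0,0],"angular":[0,0,0],"hand":1}]' 30
python3 look.py w6
```

```text
time: 10.5
ee_pos: [0.4883, -0.3556, 0.1468]
eef_rot: [0.586, 0.396, -0.585, 0.397]
ft_force: [0.2, -1.1, -0.2]
width: 0.0769
10.5 [ 0.4883 -0.3556  0.1468] head -21.79 w 0.0769 f [ 0.2 -1.1 -0.2]
[[0.0, 0.929, -0.371], [0.0, -0.371, -0.929], [-1.0, 0.0, -0.0]]
```

View pics/w6.png

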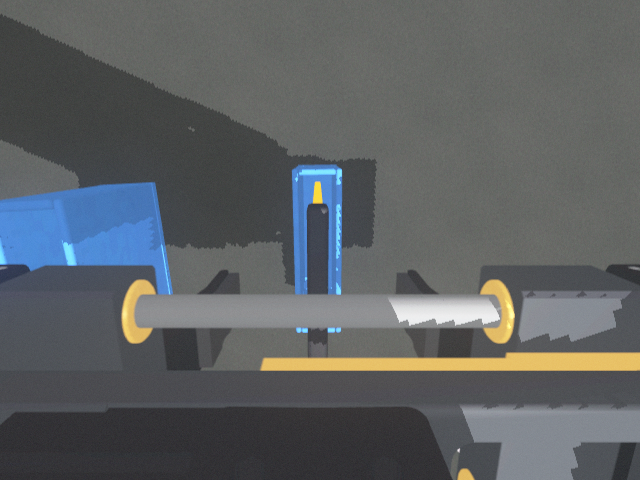

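```bash
python3 -m pendant '[{"translation":[0,0,2],"angular":[0,0,0],"hand":1},{"translation":[0,0,4.1],"angular":[0,0,0],"hand":1},{"translation":[0,0,4.1],"angular":[0,0,0],"hand":1},{"translation":[0,0,4.1],"angular":[0,0,0],"hand":1},{"translation":[0,0,4],"angular":[0,0,0],"hand":1},{"translation":[1.79,3.88,0],"angular":[0,0,2.9],"hand":1},{"translation":[1.79,3.88,0],"angular":[0,0,2.9],"hand":1},{"translation":[1.79,3.88,0],"angular":[0,0,2.9],"hand":1},{"translation":[1.79,3.88,0],"angular":[0,0,2.9],"hand":1},{"translation":[1.79,3.88,0],"angular":[0,0,2.9],"hand":1},{"translation":[1.79,3.88,0],"angular":[0,0,2.9],"hand":1},{"translation":[1.79,3.88,0],"angular":[0,0,2.9],"hand":1},{"translation":[1.79,3.88,0],"angular":[0,0,2.9],"hand":1},{"translation":[1.79,3.88,0],"angular":[0,0,2.9],"hand":1},{"translation":[1.79,3.88,0],"angular":[0,0,2.9],"hand":1},{"translation":[1.79,3.88,0],"angular":[0,0,2.9],"hand":1},{"translation":[0,0,0],"angular":[0,0,0],"hand":1},{"translation":[0,0,0],"angular":[0,0,0],"hand":1}]' 30
python3 look.py w7;python3 - <<'E'
from h import *
im=r.camera('scene');cv2.imwrite('pics/s7.png',cv2.resize(im[200:380,50:250,::-1],None,fx=3.3,fy=3.3))
E
```

```text
time: 12.35
ee_pos: [0.6853, 0.0721, 0.329]
eef_rot: [0.453, 0.543, -0.454, 0.542]
ft_force: [0.4, -1.6, 0.5]
width: 0.0872
12.35 [0.6853 0.0721 0.329 ] head 10.2 w 0.0872 f [ 0.4 -1.6  0.5]
[[-0.001, 0.984, 0.177], [-0.001, 0.177, -0.984], [-1.0, -0.001, 0.001]]
```

View pics/w7.png

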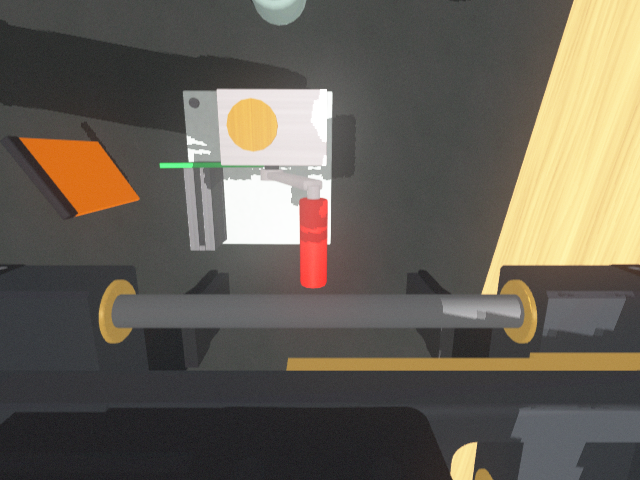

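View pics/s7.png

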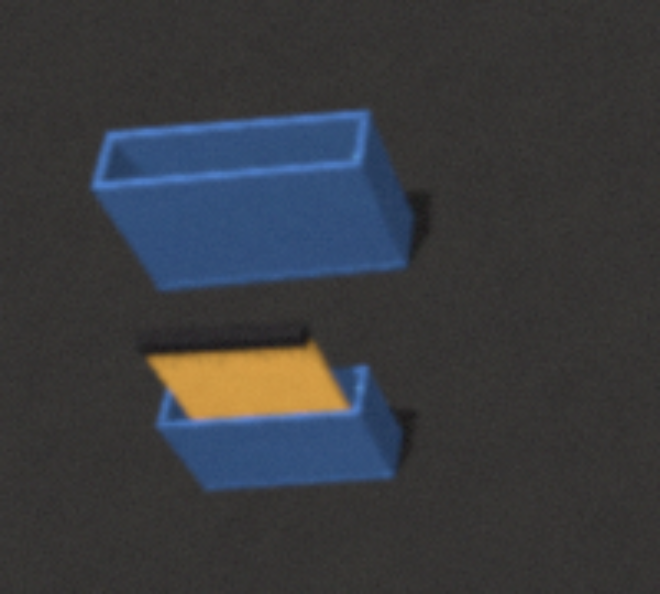

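```bash
python3 - <<'E'
from fit import *
import json
d=json.load(open('pics/w7.json'));W=camw(d['p'],d['q']);M=R.from_quat(d['q']).as_matrix()
f=(.6186,.1506,np.radians(10.1));c,s=np.cos(f[2]),np.sin(f[2])
for p in ((313.5,200),(313.5,284)):
    w=back(W,(p[1],p[0]),.217);l=M.T@(w-d['p']);e=w[:2]-f[:2];print(w.round(4),'tool',l.round(4),'fix',(c*e[0]+s*e[1]).round(4),(-s*e[0]+c*e[1]).round(4))
for q in (0,.03,.06,.1): print(q,-.14*np.cos(1.955-q),.085+.14*np.sin(1.955-q))
E
```

```text
[0.6764 0.1027 0.217 ] tool [ 0.1119 -0.0033 -0.0317] fix 0.0485 -0.0573
[0.6885 0.0346 0.217 ] tool [ 0.112  -0.0034  0.0375] fix 0.0485 -0.1265
0 0.0524749376651152 0.21479360892217414
0.03 0.04855810149143419 0.21630921818192195
0.06 0.04459756630398441 0.21770665800841238
0.1 0.03925504211187148 0.2193839338194682
```

```bash
python3 -m pendant '[{"translation":[-0.32,-0.1,-1.5],"angular":[0,0,0],"hand":1},{"translation":[0,0,-3],"angular":[0,0,0],"hand":1},{"translation":[0,0,-3],"angular":[0,0,0],"hand":1},{"translation":[0,0,-2],"angular":[0,0,0],"hand":1},{"translation":[0,0,-1.2],"angular":[0,0,0],"hand":0.5},{"translation":[0,0,0],"angular":[0,0,0],"hand":-1},{"translation":[0,0,0],"angular":[0,0,0],"hand":-1},{"translation":[0,0,0],"angular":[0,0,0],"hand":-1},{"translation":[0,0,0],"angular":[0,0,0],"hand":-1},{"translation":[0,0,0],"angular":[0,0,0],"hand":-1},{"translation":[0,0,0],"angular":[0,0,0],"hand":-1},{"translation":[0,0,0],"angular":[0,0,0],"hand":-1},{"translation":[0,0,0],"angular":[0,0,0],"hand":-1},{"translation":[0,0,0],"angular":[0,0,0],"hand":-1},{"translation":[0,0,0],"angular":[0,0,0],"hand":-1},{"translation":[0,0,0],"angular":[0,0,0],"hand":-1},{"translation":[0,0,0],"angular":[0,0,0],"hand":-1}]' 30
python3 look.py w8
```

```text
time: 14.15
ee_pos: [0.682, 0.0702, 0.2228]
eef_rot: [0.454, 0.542, -0.454, 0.542]
ft_force: [1.6, -0.6, 0.6]
width: 0.0192
14.15 [0.682  0.0702 0.2228] head 10.12 w 0.0192 f [ 1.6 -0.6  0.6]
[[0.0, 0.984, 0.176], [0.0, 0.176, -0.984], [-1.0, 0.0, 0.0]]
```

View pics/w8.png

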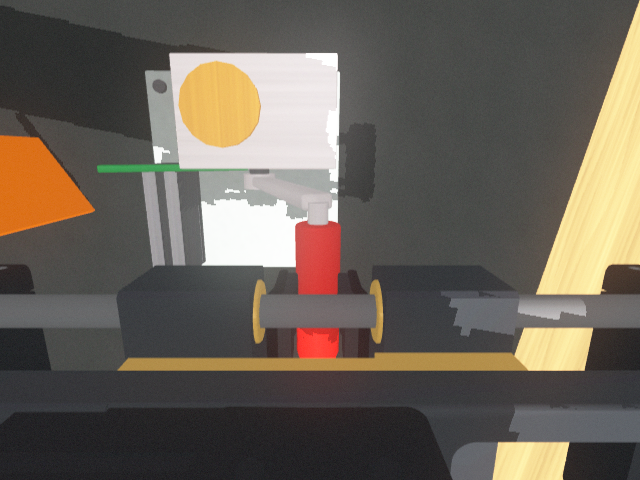

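```bash
python3 - <<'E'
import numpy as np
q=np.concatenate([np.linspace(.032,1.571,23)])
x=-14*np.cos(1.955-q);z=8.5+14*np.sin(1.955-q);c,s=np.cos(np.radians(10.1)),np.sin(np.radians(10.1))
P=np.c_[c*x,s*x,z];P=np.round(P-P[0],2);D=np.round(np.diff(P,axis=0),2)
print(P[-1],D.sum(0))
for d in D: print('{"translation":[%.2f,%.2f,%.2f],"angular":[0,0,0],"hand":-1},'%tuple(d))
E
```

```text
[-17.53  -3.12  -7.9 ] [-17.53  -3.12  -7.9 ]
{"translation":[-0.92,-0.16,0.31],"angular":[0,0,0],"hand":-1},
{"translation":[-0.93,-0.17,0.24],"angular":[0,0,0],"hand":-1},
{"translation":[-0.95,-0.17,0.17],"angular":[0,0,0],"hand":-1},
{"translation":[-0.96,-0.17,0.10],"angular":[0,0,0],"hand":-1},
{"translation":[-0.96,-0.17,0.04],"angular":[0,0,0],"hand":-1},
{"translation":[-0.96,-0.17,-0.03],"angular":[0,0,0],"hand":-1},
{"translation":[-0.96,-0.17,-0.10],"angular":[0,0,0],"hand":-1},
{"translation":[-0.95,-0.17,-0.17],"angular":[0,0,0],"hand":-1},
{"translation":[-0.94,-0.17,-0.24],"angular":[0,0,0],"hand":-1},
{"translation":[-0.92,-0.16,-0.30],"angular":[0,0,0],"hand":-1},
{"translation":[-0.89,-0.16,-0.36],"angular":[0,0,0],"hand":-1},
{"translation":[-0.87,-0.16,-0.43],"angular":[0,0,0],"hand":-1},
{"translation":[-0.83,-0.15,-0.49],"angular":[0,0,0],"hand":-1},
{"translation":[-0.80,-0.14,-0.54],"angular":[0,0,0],"hand":-1},
{"translation":[-0.76,-0.13,-0.61],"angular":[0,0,0],"hand":-1},
{"translation":[-0.72,-0.13,-0.65],"angular":[0,0,0],"hand":-1},
{"translation":[-0.67,-0.12,-0.71],"angular":[0,0,0],"hand":-1},
{"translation":[-0.62,-0.11,-0.74],"angular":[0,0,0],"hand":-1},
{"translation":[-0.57,-0.10,-0.80],"angular":[0,0,0],"hand":-1},
{"translation":[-0.51,-0.09,-0.83],"angular":[0,0,0],"hand":-1},
{"translation":[-0.45,-0.08,-0.86],"angular":[0,0,0],"hand":-1},
{"translation":[-0.39,-0.07,-0.90],"angular":[0,0,0],"hand":-1},
```

```bash
python3 -m pendant '[{"translation":[-0.92,-0.16,0.31],"angular":[0,0,0],"hand":-1},{"translation":[-0.93,-0.17,0.24],"angular":[0,0,0],"hand":-1},{"translation":[-0.95,-0.17,0.17],"angular":[0,0,0],"hand":-1},{"translation":[-0.96,-0.17,0.10],"angular":[0,0,0],"hand":-1},{"translation":[-0.96,-0.17,0.04],"angular":[0,0,0],"hand":-1},{"translation":[-0.96,-0.17,-0.03],"angular":[0,0,0],"hand":-1},{"translation":[-0.96,-0.17,-0.10],"angular":[0,0,0],"hand":-1},{"translation":[-0.95,-0.17,-0.17],"angular":[0,0,0],"hand":-1},{"translation":[-0.94,-0.17,-0.24],"angular":[0,0,0],"hand":-1},{"translation":[-0.92,-0.16,-0.30],"angular":[0,0,0],"hand":-1},{"translation":[-0.89,-0.16,-0.36],"angular":[0,0,0],"hand":-1},{"translation":[0,0,0],"angular":[0,0,0],"hand":-1}]' 40
python3 look.py w9
```

```text
time: 15.4
ee_pos: [0.5773, 0.0517, 0.2189]
eef_rot: [0.454, 0.543, -0.454, 0.542]
ft_force: [3.3, 0.9, -2.1]
width: 0.0189
15.4 [0.5773 0.0517 0.2189] head 10.12 w 0.0189 f [ 3.3  0.9 -2.1]
[[-0.001, 0.984, 0.176], [0.001, 0.176, -0.984], [-1.0, -0.001, -0.001]]
```

View pics/w9.png

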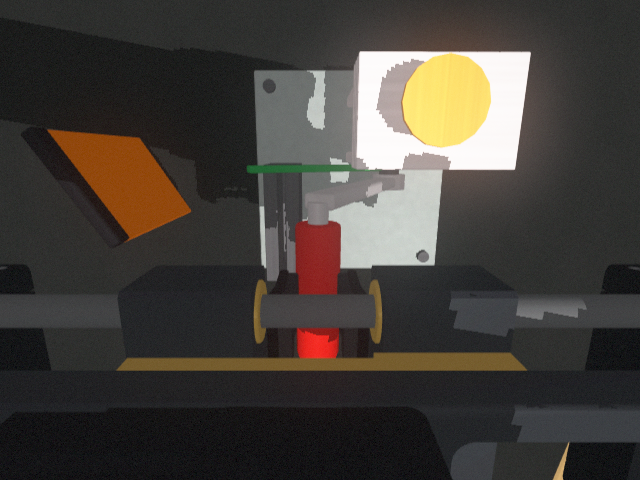

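The grip stays centred in the jaws and the lever follows, so I'll do the second half of the swing.

```bash
python3 -m pendant '[{"translation":[-0.87,-0.16,-0.43],"angular":[0,0,0],"hand":-1},{"translation":[-0.83,-0.15,-0.49],"angular":[0,0,0],"hand":-1},{"translation":[-0.80,-0.14,-0.54],"angular":[0,0,0],"hand":-1},{"translation":[-0.76,-0.13,-0.61],"angular":[0,0,0],"hand":-1},{"translation":[-0.72,-0.13,-0.65],"angular":[0,0,0],"hand":-1},{"translation":[-0.67,-0.12,-0.71],"angular":[0,0,0],"hand":-1},{"translation":[-0.62,-0.11,-0.74],"angular":[0,0,0],"hand":-1},{"translation":[-0.57,-0.10,-0.80],"angular":[0,0,0],"hand":-1},{"translation":[-0.51,-0.09,-0.83],"angular":[0,0,0],"hand":-1},{"translation":[-0.45,-0.08,-0.86],"angular":[0,0,0],"hand":-1},{"translation":[-0.39,-0.07,-0.90],"angular":[0,0,0],"hand":-1},{"translation":[0,0,0],"angular":[0,0,0],"hand":-1},{"translation":[0,0,0],"angular":[0,0,0],"hand":-1},{"translation":[0,0,0],"angular":[0,0,0],"hand":-1}]' 40
python3 look.py w10;python3 - <<'E'
from h import *
s=r.read_state();p=s['ee_pos'];f=(.6186,.1506,np.radians(10.1));c,sn=np.cos(f[2]),np.sin(f[2]);e=p[:2]-f[:2]
x=c*e[0]+sn*e[1];z=p[2]-.006-.085;print('fix x,y',x,-sn*e[0]+c*e[1],'z',z,'rad',np.hypot(x,z),'q',1.955-np.arctan2(z,-x))
im=r.camera('scene')[:,:,::-1];cv2.imwrite('pics/s10.png',cv2.resize(im[170:370,270:470],None,fx=3,fy=3,interpolation=cv2.INTER_CUBIC));cv2.imwrite('pics/s10b.png',im)
cv2.imwrite('pics/t10.png',r.camera('top')[:,:,::-1])
E
```

```text
time: 16.85
ee_pos: [0.5063, 0.0391, 0.1433]
eef_rot: [0.454, 0.542, -0.454, 0.542]
ft_force: [0.5, 4.4, 3.2]
width: 0.0188
16.85 [0.5063 0.0391 0.1433] head 10.12 w 0.0188 f [0.5 4.4 3.2]
[[-0.001, 0.984, 0.176], [-0.0, 0.176, -0.984], [-1.0, -0.001, -0.0]]
fix x,y -0.13002159474615355 -0.0901499612531699 z 0.05242974167454591 rad 0.14019448246058971 q 1.5717047431791507
```

View pics/w10.png

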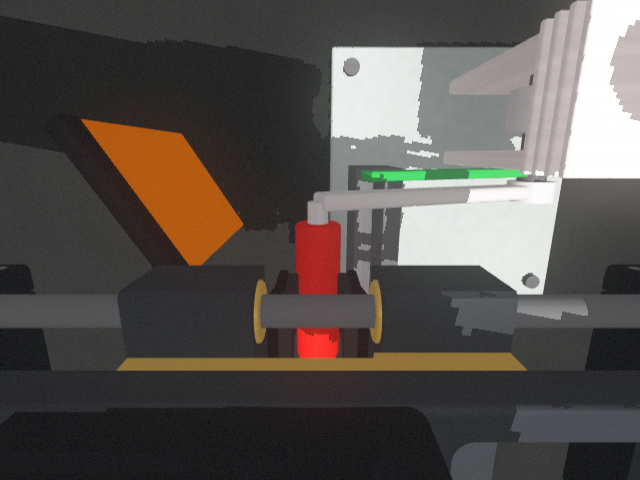

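View pics/s10.png

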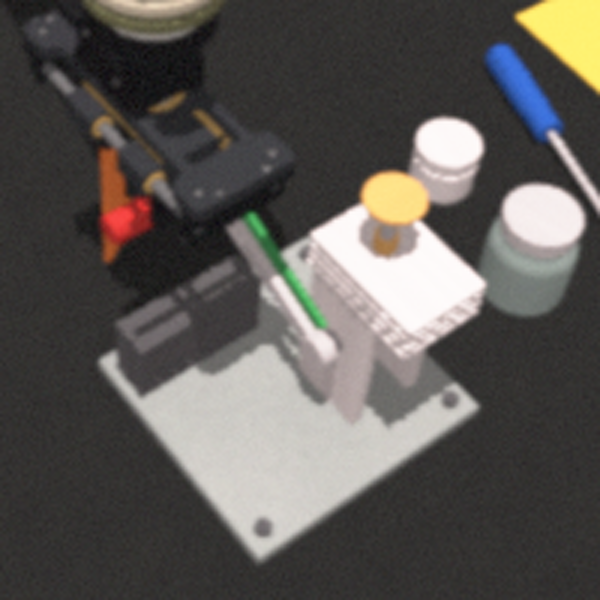

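View pics/s10b.png

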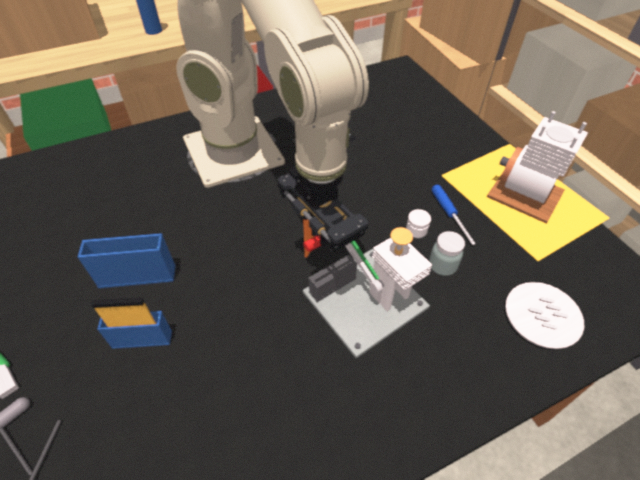

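View pics/t10.png

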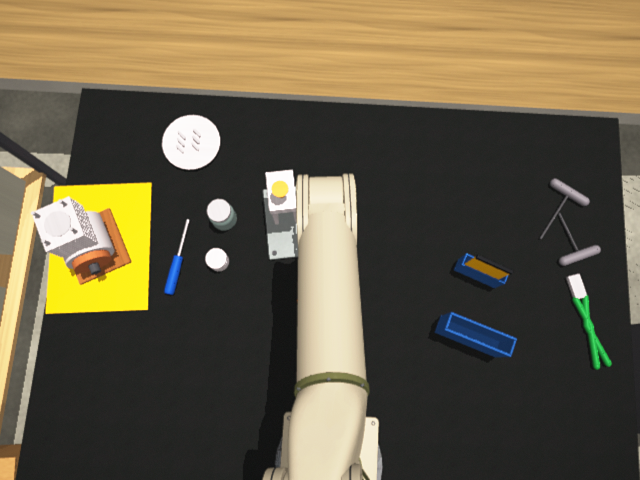

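The lever lies along the green mark, the valve disc is raised, and q from the TCP is about 1.572. I'll zoom in on the plate.

```bash
python3 - <<'E'
import cv2,numpy as np
a=cv2.imread('pics/s10b.png')[280:360,80:190];b=cv2.imread('pics/t10.png')[240:300,440:520]
a=cv2.resize(a,(550,400),interpolation=cv2.INTER_CUBIC);b=cv2.resize(b,None,fx=3,fy=3,interpolation=cv2.INTER_CUBIC)
o=np.zeros((400,800,3),np.uint8);o[:,:550]=a;o[:180,555:795]=b;cv2.imwrite('pics/g.png',o)
E
```

```text
(no output)
```

View pics/g.png

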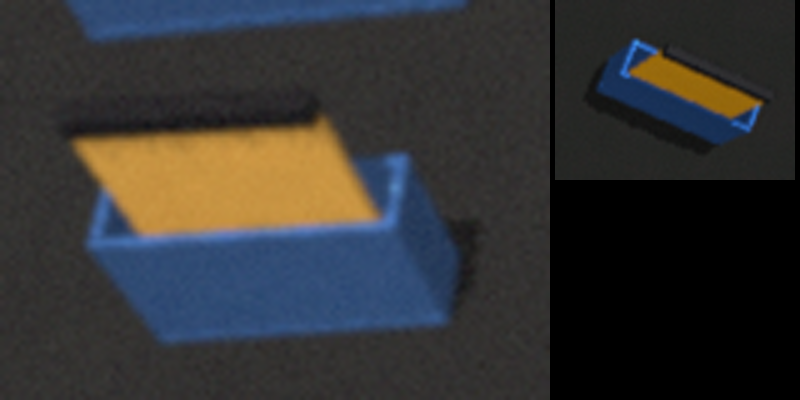

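```bash
python3 - <<'E'
from fit import *
c,s=np.cos(np.radians(-21.8)),np.sin(np.radians(-21.8))
for n,C,pts,cen in (('T',T,[(256,476.7),(272.3,511.7)],(.4854,-.3565)),('S',S,[(280+115/5,80+68/5),(280+103/5,80+318/5)],(.4901,-.3534))):
    for z in (.145,.149):
        w=np.mean([back(C,p,z) for p in pts],0);e=w[:2]-cen;print(n,z,w.round(4),'caddy x,y',(c*e[0]+s*e[1]).round(4),(-s*e[0]+c*e[1]).round(4))
E
```

```text
T 0.145 [ 0.4846 -0.3563  0.145 ] caddy x,y -0.0008 -0.0002
T 0.149 [ 0.4838 -0.3551  0.149 ] caddy x,y -0.002 0.0007
S 0.145 [ 0.4895 -0.3531  0.145 ] caddy x,y -0.0007 0.0001
S 0.149 [ 0.4926 -0.3523  0.149 ] caddy x,y 0.0019 0.0019
```

The plate stands upright, with its bead within 2 mm of the caddy centre in both views. The lever is at its target and held, so I'm handing in.

```bash
python3 - <<'E'
from bench import r
s=r.read_state();print(s['time'],s['ee_pos'],s['width'],max(abs(v) for v in s['joint_vel']))
print(r.close_job())
E
```

```text
17.0 [0.50644949 0.03906316 0.14357225] 0.018812672965384403 0.0027528167294229673
the job is handed in; nothing more can be done
None
```

The job is done and handed in at 17.0 s; no verdict was reported.

**Plate:** I lifted the yellow lock plate straight up out of its slot, lowered it upright into the smaller blue caddy (about 112 x 31 mm measured, so the 114 x 32 mm one), and let go. My last images show it upright, with its top bead within about 2 mm of the caddy's centre in both the top and scene views.

**Lever:** I then took the cam lever by its red grip and swung it to highest lift, and finished holding it there at the 40 N grip setting. The tool position puts the lever at about 1.572 rad, against a target of 1.571. The images show it along the green mark with the valve disc raised, and the arm was still. I did not measure the valve lift or the force on the grip directly.

**Readings that disagreed:**
- The scene and top cameras differed by about 4–5 mm on the fixture and caddy positions, so I corrected both with the wrist camera.
- The fingers read 18.8 mm apart on the 22 mm grip. I put this down to pads giving under load, but did not confirm it.

**Other things:** The piston, jar, screwdriver and orange plate showed no visible movement in the last pictures. I did not measure their positions again.

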